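# Latch the gate of the fluid cage

## Task

Shut the gate of the fluid cage on the bench and latch it: lift the latch bar by its tab, swing the gate in with the bar over the keeper's front horn, feel for the notch with the bar, and let it down fully home in the notch so that it holds the gate when you let go. Go gently: do not force the bar against the keeper, and leave the cans, bottles and other things where they stand.

Things in the scene. Friction and masses are not known exactly. Their poses are not given: they have to be found in the camera images.
- hinge (a point): Point on the gate's upright hinge axis, at the cage's front left post, 150 mm above the bench. Axes of the cage: x into the cage, away from the robot and square to the shut gate; y left along the front; z up. The cage (250 mm deep, 360 wide, 200 high, open top) is fixed to the bench: dark slotted posts, orange beams, chipboard deck.
- gate (a joint): Angle of the gate about the hinge, rad: about 0 shut, growing as its free right-hand end swings out towards the robot; a rubber stop on the right post ends its swing at -0.04. The hinge is stiff (0.3 N m), so the gate stays where it is left. A galvanised bar grille 280 mm wide, 50 to 190 mm above the bench, about 0.9 kg.
- latch: Latch bar: flat steel bar 8 mm thick, 25 mm high, about 0.36 kg, on the gate's front. Origin on its centre line at its pivot, in the gate's axes 32 mm in front (-x) and 165 mm right (-y) of the hinge. x is the pivot axis, square to the gate; it runs 215 mm to -y. Level on its rest pin it is as low as it goes; lifting turns it about -x (z leans to +y). It falls by its own weight.
- tab (a point): Grip point on the latch bar's upturned tab: 8 mm thick (x), 30 mm wide (y), 195 mm to -y from the pivot and 66 mm above the bar's centre line; the tab's top is 20 mm higher. It stands clear of all else, its near edge 5 mm beyond the keeper plate and its upper part higher than posts and keeper. Axes of the latch bar.
- keeper: Keeper on the outer right side of the front right post: upright plate, 70 mm long (x), 10 mm thick (y), with one notch in its top edge. Origin: middle of the notch's floor with the plate mid-way in its bolt slots, 32 mm in front of and 335 mm right of the hinge; cage axes. The plate truly sits, and holds, up to 10 mm nearer (-x) or farther (+x) than this tells: find the notch by feel or by eye.
- notch_mouth (a point): The same, 22 mm higher, level with the plate's top edge. The notch, open upwards, is 10 mm wide (x) and 22 mm deep; the front horn before it is 15 mm thick, the top edge behind it runs on 45 mm at the same height. The level bar's lower edge is 2 mm above the notch's floor; resting on top of a horn the bar is tilted 0.12 rad.
- filter_1: White oil filter can, 76 mm across, 92 mm high, loose in the cage. Origin at the centre of its underside.
- filter_2: Black oil filter can of the same size, loose in the cage.
- additive_1: White bottle with a pour nozzle, 60 mm across, 158 mm high, loose in the cage.
- additive_2: Dull yellow bottle of the same shape, loose in the cage.
- spray_can: Spray can, 65 mm across, 185 mm high, on the bench right of the cage.
- wrench: Open-ended wrench, 200 mm long, lying on the bench in front of the cage.
- grease_tub: Grease tub with a black lid, 96 mm across, 100 mm high, on the bench to the left.
- carton: Small cardboard carton, 110 x 150 x 70 mm, on the bench to the right.

How it is judged:
On the way, in this order (a step that is already met when the one before it is completed fails the run):
1. the latch bar is lifted while the gate still stands open (angle between latch's own z axis and vertical above 0.1 rad and value of joint gate above 0.06 rad), for 0.1 s.
2. the gate is brought in with the bar lifted over the keeper's front horn (angle between latch's own z axis and vertical above 0.09 rad and value of joint gate below 0.036 rad), for 0.05 s.
At the end, for the whole second after the job is handed in: The gate is shut (within 0.036 rad of square, wherever the keeper's notch holds it), the latch bar lies level within 0.02 rad, that is down in the keeper's notch, still and released (angle between latch's own z axis and vertical below 0.02 rad and value of joint gate between -0.036 and 0.036 rad and angular speed of latch below 0.05 rad/s); the robot touches nothing.
It fails at once if the latch bar is pressed against the keeper with more than 25 N (contact force between latch and keeper above 25 N).
It fails at once if a filter or bottle in the cage is pushed more than 20 mm (distance of any of filter_1, filter_2, additive_1, additive_2 from where it was at the start of the episode above 0.02 m).
It fails at once if something on the bench is pushed more than 20 mm (distance of any of spray_can, wrench, grease_tub, carton from where it was at the start of the episode above 0.02 m).
It also fails if it takes over 58 s, if anything falls off the work surface, if the arm or the gripper's body presses on something with over 40 N, if the wrist force passes 120 N, or if a joint passes its speed limit or range.

## Robot

A 6-joint arm with a two-finger parallel gripper is mounted at the origin on the work surface. World frame = base frame: x ahead of the robot, y to its left, z up, the work surface at z = 0. Lengths are in m, angles in rad, forces in N, time in s.
With the tool pointing down it reaches from about 0.325 to 0.775 m from the base axis. Payload 5.5 kg.
Tool frame: the origin (TCP) lies between the finger pads; the fingertips stand 25 mm ahead of it and the grasp point (between the pads) lies 6 mm ahead of it; z points along the fingers, y is the direction in which the jaws open and shut (so a half turn about z gives the same grasp; the last joint's range is limited). The gripper opens to 88 mm and grips with 3 to 60 N. Pads are 20 mm wide; open, the fingers measure 115 mm over their backs; the gripper's body (75 mm by 178 mm) begins 61 mm behind the grasp point.
Start: joints at [1.071, 0.091, 1.231, -0, 1.82, -0.057], TCP at [0.257, 0.542, 0.248] pointing down, gripper open.
Joint ranges: [-2.87, 2.87], [-0.86, 2.18], [0.17, 2.46], [-1.51, 4.65], [0.06, 2.69], [-2.65, 2.65]. Speed limits (rad/s): [2.57, 2.57, 3.01, 3.14, 3.14, 3.14].

## Interface

Orientations are given as a unit quaternion [w, x, y, z].
In Python, from bench import arm gives the robot as it stands.
- The arm moves only by the shell command python3 -m handwheel 'ROWS'. ROWS is text: rows parted by semicolons, each of 7 numbers parted by spaces: the shift along the tool's x, y, z in m, then the turn, a rotation vector about the tool's x, y, z in degrees, then the opening, from -1 (shut) to 1 (fully open), so that 0 is half open. In form: x y z rx ry rz claw; .... A call has 1 to 20 rows; each row shifts and turns the commanded pose from where the row before left it, along the tool's axes as they then stand; what a row does not reach is not made up. A row lasts 1/10 s, in which the tool goes at most 50 mm and 8.59 degrees, less where a joint would pass 70% of its speed; a pose out of reach is approached as far as the arm can. A call is refused whole if a number of a shift passes 0.05 or a number of a turn 8.59, either way. A call with a gripper value outside its range is refused whole. The fingers move at their own pace and stop on an object; the grip force is fixed at half the most. Time passes only in rows, so rows that do not move let the fingers close. It gives the time, the measured TCP pose, the force and the opening at its end, in the units of the state.
- arm.state(): the state, without advancing time (a new reading comes with each control period).
- arm.read_camera(name): name is "scene" or "top"; returns the picture (420x560x3 uint8, red, green, blue); there is no depth.
- arm.camera_model(name): a dict with "K" (3x3 intrinsics, pixels), "R" (3x3) and "t" (3): a world point X has camera coordinates R X + t. Camera axes: x right, y down, z forward; pixel columns grow to the right and rows downward; lengths in m; the calibration is good to about 2 mm. A picture is of the moment at which its call begins. camera_model takes no time and is no camera call.
- arm.hand_in(): hands the job in, once; it reports no verdict.
The state is a dict: "time_s": time; "joint_positions": joint angles; "qd": joint speeds; "effort": joint torques, N m; "tcp_pos": TCP position; "orientation": TCP orientation; "wrist_force": force on the tool from outside, world axes, zero at the start; "moment": the same for the moment, N m; "width": finger opening in m.
Only numpy, scipy, OpenCV 4.12 (cv2) and the standard library are available. Lean on these libraries where they do the work, as an engineer would, in place of code of your own. Each camera call takes 0.05 s, during which the arm holds its last target. There are 200 camera calls.

## Working session

There is one attempt and no reset: what is moved stays moved. The work goes in short steps, Python scripts to look and compute and a shell command to move; the robot and the scene stay as the last step left them, time stands still between calls to the robot, and variables do not carry over. Pictures are saved under pics/ and viewed, about 8 in all and at most 12, crops included, and the job is handed in when it is done.

```bash
ls; mkdir -p pics; python3 - <<'E'
from bench import arm
import cv2,numpy as np
np.set_printoptions(precision=4,suppress=True)
for n in("scene","top"):
    im=arm.read_camera(n); cv2.imwrite(f"pics/{n}0.png",cv2.cvtColor(im,cv2.COLOR_RGB2BGR))
    m=arm.camera_model(n); print(n,m["K"],m["R"],m["t"])
print(arm.state())
E
```

```text
pics
scene [[419.2415   0.     277.868 ]
 [  0.     419.2415 210.8276]
 [  0.       0.       1.    ]] [[ 0.8006  0.599   0.0188]
 [ 0.4317 -0.5547 -0.7113]
 [-0.4156  0.5775 -0.7027]] [-0.5141 -0.1251  1.5149]
top [[440.2912   0.     289.8835]
 [  0.     440.2912 212.9794]
 [  0.       0.       1.    ]] [[ 0.0169 -0.9998 -0.0047]
 [-0.9899 -0.016  -0.1408]
 [ 0.1407  0.007  -0.99  ]] [0.0188 0.6144 1.3951]
{'time_s': 0.1, 'joint_positions': array([ 1.0713,  0.0918,  1.2318, -0.    ,  1.8198, -0.0567]), 'qd': array([-0.0017, -0.0039, -0.0017, -0.0011, -0.0006, -0.0008]), 'effort': array([  0.0033, -44.7853, -40.757 ,   0.07  ,   0.0283,  -0.0001]), 'tcp_pos': array([0.257 , 0.5419, 0.2466]), 'orientation': array([-0.0002,  0.2196,  0.9756, -0.0009]), 'wrist_force': array([-0.6057,  0.4882,  0.2537]), 'moment': array([-0.0227,  0.0129, -0.0117]), 'width': 0.08805727286606445}
```

View pics/scene0.png

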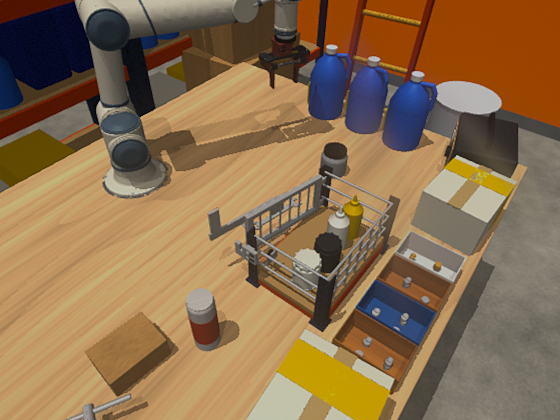

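View pics/top0.png

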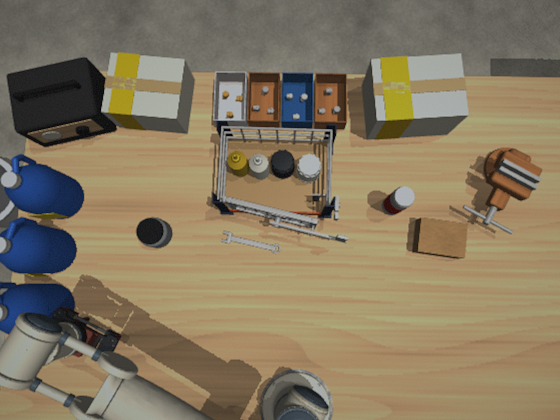

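The scene view shows the cage with the gate ajar and the tab at about (214,222). In the top view, the bar's free end is at about (345,238), the hinge post at (218,207) and the keeper at about (336,208). I'll zoom in on both.

```bash
python3 - <<'E'
import cv2,numpy as np
a=cv2.imread("pics/scene0.png")[165:325,195:405]; b=cv2.imread("pics/top0.png")[115:255,200:360]
cv2.imwrite("pics/c1.png",cv2.resize(a,None,fx=3.7,fy=3.7,interpolation=cv2.INTER_CUBIC))
cv2.imwrite("pics/c2.png",cv2.resize(b[60:],None,fx=5,fy=5,interpolation=cv2.INTER_CUBIC))
E
```

```text
(no output)
```

View pics/c1.png

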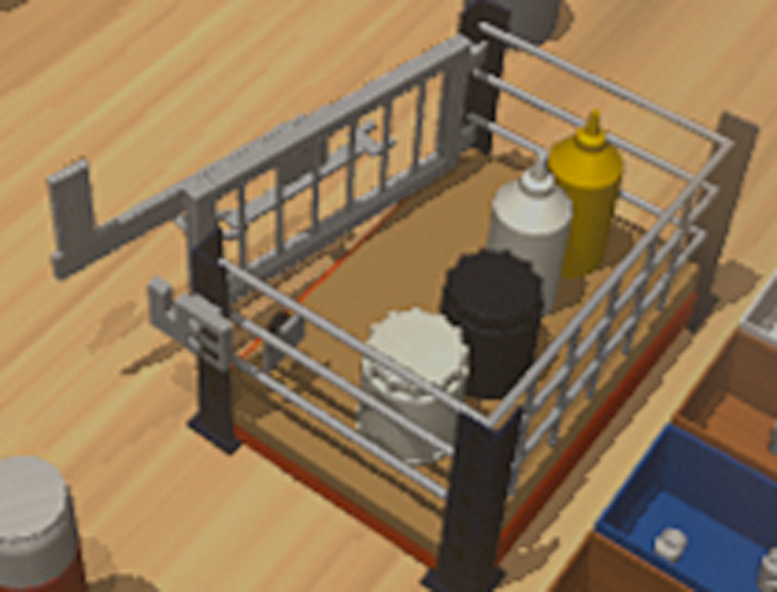

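View pics/c2.png

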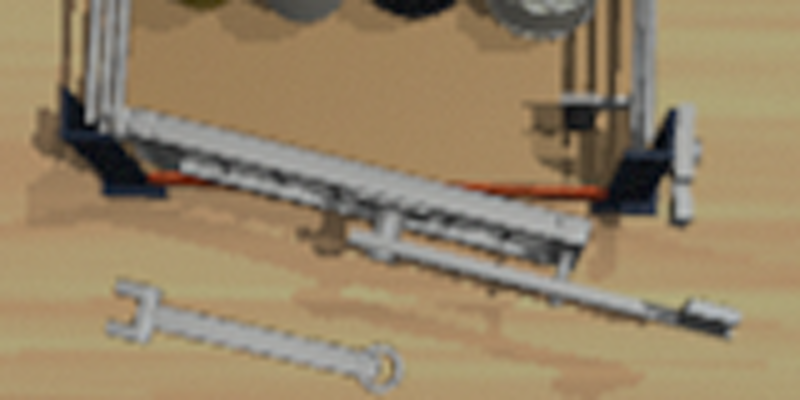

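The crops show the tab top at about c1 (68,170) and c2 (712,312), the keeper at c1 (150..232, 280..340) and c2 rows 105–222, and the dark notch edge near c2 row 180. I'll fit the known geometry (hinge, yaw, bar height, gate angle, keeper offset) to these points.

```bash
cat > fit.py <<'E'
import numpy as np
from scipy.optimize import least_squares
from bench import arm
M={n:arm.camera_model(n) for n in("scene","top")}
def proj(n,X):
    c=M[n]["K"]@(M[n]["R"]@np.asarray(X)+M[n]["t"]); return c[:2]/c[2]
def Rz(a): return np.array([[np.cos(a),-np.sin(a),0],[np.sin(a),np.cos(a),0],[0,0,1]])
def cage(p,v): return np.array([p[0],p[1],0])+Rz(p[2])@np.asarray(v,float)
# gate>0: free end (-y) swings to -x
def gate(p,v): return cage(p,Rz(-p[4])@np.asarray(v,float))
def latch(p,v,th=0):
    x,y,z=v; y,z=y*np.cos(th)+z*np.sin(th), z*np.cos(th)-y*np.sin(th)
    return gate(p,[x-.032,y-.165,z+p[3]])
def keep(p,v): return cage(p,np.array([-.032+p[5],-.335,p[3]-.0145])+v)
S=lambda u,v:(195+u/3.7-.36,165+v/3.7-.36)
T=lambda u,v:(200+u/5-.4,175+v/5-.4)
E
cat > run.py <<'E'
from fit import *
import cv2
np.set_printoptions(precision=4,suppress=True)
L=lambda *v:(lambda p:latch(p,v)); K=lambda *v:(lambda p:keep(p,v))
obs=[("scene",L(-.004,-.210,.086),S(48,180)),("scene",L(.004,-.180,.086),S(88,163)),
("scene",L(.004,-.215,-.0125),S(57,277)),("scene",L(.004,-.18,.0125),S(96,232)),
("top",L(0,-.195,.086),T(713,310)),("top",L(0,-.165,.0125),T(625,306)),("top",L(0,-.02,.0125),T(425,253)),
("scene",K(-.020,-.005,.022),S(149,284)),
("top",K(-.020,0,.022),T(683,218)),("top",K(.050,0,.022),T(684,106)),("top",K(.005,0,.022),T(683,180)),
("top",lambda p:cage(p,[0,-.06,p[6]]),T(150,182)),("top",lambda p:cage(p,[0,-.3,p[6]]),T(605,194))]
def res(p):
    r=[]
    for i,(n,f,o) in enumerate(obs):
        d=proj(n,f(p))-o
        r+= list(d) if i<11 else []
    # beam slope only
    a,b=[np.array(o[2]) for o in obs[11:]]
    A=proj("top",cage(p,[0,-.05,.03]));B=proj("top",cage(p,[0,-.32,.03]))
    r.append(5*100*((B-A)[1]/(B-A)[0]-(b-a)[1]/(b-a)[0])/5)
    r.append(p[6]*0)
    return r
s=least_squares(res,[.5,.1,0,.14,.25,0,.0],loss="soft_l1")
p=s.x;print(p);print(np.array(res(p))[:22].reshape(-1,2),res(p)[22:])
np.save("p.npy",p)
def tri(o1,o2):
    A=[]
    for n,o in(("scene",o1),("top",o2)):
        P=M[n]["K"]@np.c_[M[n]["R"],M[n]["t"]]; A+=[o[0]*P[2]-P[0],o[1]*P[2]-P[1]]
    X=np.linalg.svd(np.array(A))[2][-1];return X[:3]/X[3]
print("tri tab",tri(S(68,171),T(713,310)),"model",latch(p,[0,-.195,.086]),"notch",keep(p,[0,0,.022]),"grip",latch(p,[0,-.195,.066]),"hinge",p[:2])
# overlay
Bx=lambda f,a,b:[f([x,y,z]) for x in(a[0],b[0]) for y in(a[1],b[1]) for z in(a[2],b[2])]
boxes=[(Bx(lambda v:latch(p,v),(-.004,-.215,-.0125),(.004,.02,.0125)),(0,0,255)),(Bx(lambda v:latch(p,v),(-.004,-.21,.0125),(.004,-.18,.086)),(0,0,255)),
(Bx(lambda v:keep(p,np.array(v)),(-.02,-.005,-.01),(-.005,.005,.022)),(255,0,0)),(Bx(lambda v:keep(p,np.array(v)),(.005,-.005,-.01),(.05,.005,.022)),(255,0,0)),
(Bx(lambda v:gate(p,v),(-.005,-.28,.05),(.005,0,.19)),(0,255,0))]
E_=[(0,1),(0,2),(0,4),(3,1),(3,2),(3,7),(5,1),(5,4),(5,7),(6,2),(6,4),(6,7)]
out=[]
for n,(u0,v0,w,h) in(("scene",(195,165,150,100)),("top",(200,175,150,75))):
    k=5.3; im=cv2.imread(f"pics/{n}0.png")[v0:v0+h,u0:u0+w]; im=cv2.resize(im,None,fx=k,fy=k,interpolation=cv2.INTER_CUBIC)
    for c,col in boxes:
        q=[tuple(int(t) for t in (proj(n,X)-(u0,v0)+.5)*k) for X in c]
        for i,j in E_: cv2.line(im,q[i],q[j],col,1)
    out.append(im)
im=np.vstack(out); cv2.imwrite("pics/ov.png",cv2.resize(im,None,fx=.63,fy=.63,interpolation=cv2.INTER_AREA)); 
E
python3 run.py
```

```text
[ 0.6328  0.2235 -0.0107  0.1501  0.2152  0.0063  0.    ]
[[-0.488  -1.2321]
 [ 0.3663 -0.1653]
 [ 0.8428  1.1513]
 [ 0.411   0.8672]
 [ 0.0087  0.4063]
 [ 4.9629  0.9358]
 [-2.3905 -0.1002]
 [-0.4862 -0.2668]
 [-0.0146  0.2118]
 [ 0.0804 -0.3575]
 [ 0.0913 -0.4307]] [np.float64(0.014264948118889939), np.float64(0.0)]
tri tab [ 0.522  -0.1206  0.235 ] model [ 0.521  -0.1202  0.2361] notch [ 0.6036 -0.1112  0.1576] grip [ 0.521  -0.1202  0.2161] hinge [0.6328 0.2235]
```

View pics/ov.png

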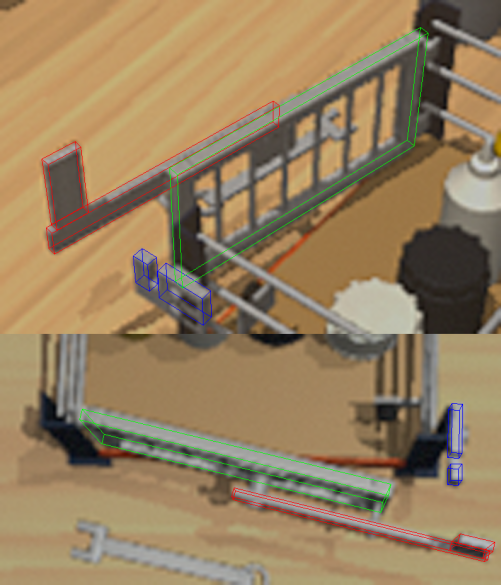

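The overlay matches both views well. It puts the bar centre at z = 0.150 and the tab grip point at (0.521, -0.120, 0.216). The gate stands at about 0.215 rad and the keeper is about 6 mm farther than nominal. I'll swing round the base to above the tab.

```bash
R="x"; python3 -m handwheel '-0.048 0 -0.0035 0 0 4.86 0;-0.048 -0.004 -0.0035 0 0 4.86 0;-0.048 -0.004 -0.0035 0 0 4.86 0;-0.048 -0.004 -0.0035 0 0 4.86 0;-0.048 -0.004 -0.0035 0 0 4.86 0;-0.048 -0.004 -0.0035 0 0 4.86 0;-0.048 -0.004 -0.0035 0 0 4.86 0;-0.048 -0.004 -0.0035 0 0 4.86 0;-0.048 -0.004 -0.0035 0 0 4.86 0;-0.048 -0.004 -0.0035 0 0 4.86 0;-0.048 -0.004 -0.0035 0 0 4.86 0;-0.048 -0.004 -0.0035 0 0 4.86 0;-0.048 -0.004 -0.0035 0 0 4.86 0;-0.048 -0.004 -0.0035 0 0 4.86 0;-0.048 -0.004 -0.0035 0 0 4.86 0;-0.048 -0.004 -0.0035 0 0 4.86 0;0 0 0 0 0 0 0;0 0 0 0 0 0 0'
cat > go.py <<'E'
# what is left to go, in tool axes, to a TCP target and tool-y azimuth (deg) with tilt th of the latch
import sys; from fit import *
from scipy.spatial.transform import Rotation as Q
np.set_printoptions(precision=4,suppress=True)
def togo(g,th,dz=0,p=None):
    p=np.load("p.npy") if p is None else p; p=p.copy(); p[4]=g
    s=arm.state(); w=s["orientation"]; R=Q.from_quat(w,scalar_first=True)
    o=latch(p,[0,0,0],th); ax=lambda v:latch(p,v,th)-o
    z=-ax([0,0,1]); y=ax([1,0,0]); T=np.c_[np.cross(y,z),y,z]
    tcp=latch(p,[0,-.195,.066+.006+dz],th)
    d=R.inv().apply(tcp-s["tcp_pos"]); rv=np.degrees((R.inv()*Q.from_matrix(T)).as_rotvec())
    print("t",s["time_s"],"tcp",s["tcp_pos"],"F",s["wrist_force"],"w",s["width"]); print("target",tcp,"togo",d,"rot",rv)
if __name__=="__main__": togo(*[float(a) for a in sys.argv[1:]])
E
python3 go.py 0.215 0 0; python3 go.py 0.215 0.2 0;python3 -c "
from bench import arm;print(arm.state()['joint_positions'])"
```

```text
time_s: 1.9
tcp_pos: [0.5419, -0.1095, 0.3033]
orientation: [-0.0, 0.784, 0.621, 0.0]
wrist_force: [-0.1, 0.0, -0.4]
width: 0.0438
t 1.9 tcp [ 0.5419 -0.1095  0.3033] F [-0.0997  0.023  -0.4277] w 0.04383177646429544
target [ 0.5211 -0.1202  0.2221] togo [-0.0152 -0.0178  0.0812] rot [-0.0323 -0.0269 -0.3038]
t 1.9 tcp [ 0.5419 -0.1095  0.3033] F [-0.0997  0.023  -0.4277] w 0.04383177646429544
target [ 0.5251 -0.1025  0.2594] togo [ 0.003  -0.0179  0.0439] rot [ -0.0626 -11.486   -0.2996]
[-2.61166115e-01 -1.69276544e-02  1.24237639e+00  4.78458750e-04
  1.91672236e+00 -3.00339364e-02]
```

```bash
python3 -m handwheel '-0.0152 -0.0178 0 0 0 -0.3 0;0 0 0.03 0 0 0 0;0 0 0.03 0 0 0 0;0 0 0.021 0 0 0 0;0 0 0 0 0 0 0;0 0 0 0 0 0 0'
python3 go.py 0.215 0 0; python3 - <<'E'
from bench import arm
import cv2,numpy as np
o=[]
for n,(u,v,w,h) in(("scene",(180,150,140,110)),("top",(250,165,140,110))):
    im=cv2.cvtColor(arm.read_camera(n),cv2.COLOR_RGB2BGR)[v:v+h,u:u+w]; o.append(cv2.resize(im,None,fx=2.8,fy=2.8,interpolation=cv2.INTER_CUBIC))
cv2.imwrite("pics/g1.png",np.hstack(o))
E
```

```text
time_s: 2.5
tcp_pos: [0.5216, -0.118, 0.2228]
orientation: [-0.0, 0.781, 0.625, -0.0]
wrist_force: [-0.1, 0.4, 1.0]
width: 0.0436
t 2.5 tcp [ 0.5216 -0.118   0.2228] F [-0.1484  0.3554  1.0388] w 0.04356704191280849
target [ 0.5211 -0.1202  0.2221] togo [-0.0022 -0.      0.0007] rot [-0.0392 -0.0174  0.2333]
```

View pics/g1.png

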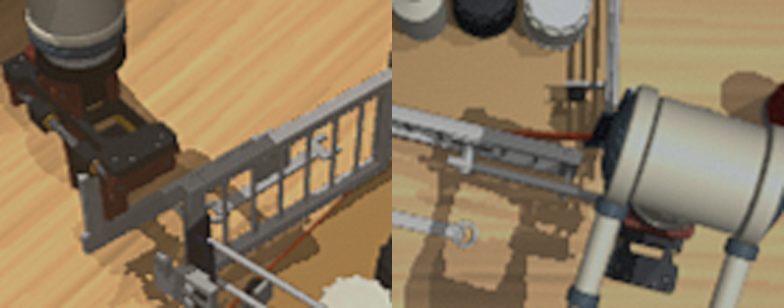

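The tab lies between the two fingers in the scene view, at about (90..115, 180..215), so I'll close on it.

```bash
python3 -m handwheel '-0.002 0 0 0 0 0 -1;0 0 0 0 0 0 -1;0 0 0 0 0 0 -1;0 0 0 0 0 0 -1;0 0 0 0 0 0 -1'
python3 go.py 0.215 0 0;python3 go.py 0.215 0.1 0; python3 go.py 0.215 0.2 0
```

```text
time_s: 3.1
tcp_pos: [0.521, -0.1214, 0.2227]
orientation: [0.0, 0.782, 0.624, 0.0]
wrist_force: [0.9, -1.2, 0.5]
width: 0.0079
t 3.1 tcp [ 0.521  -0.1214  0.2227] F [ 0.8996 -1.2225  0.5443] w 0.007912470110995176
target [ 0.5211 -0.1202  0.2221] togo [ 0.0012 -0.0002  0.0007] rot [ 0.0071 -0.0001  0.0925]
t 3.1 tcp [ 0.521  -0.1214  0.2227] F [ 0.8996 -1.2225  0.5443] w 0.007912470110995176
target [ 0.5229 -0.1122  0.2412] togo [ 0.0093 -0.0001 -0.0184] rot [ 0.0117 -5.7297  0.0921]
t 3.1 tcp [ 0.521  -0.1214  0.2227] F [ 0.8996 -1.2225  0.5443] w 0.007912470110995176
target [ 0.5251 -0.1025  0.2594] togo [ 0.0194 -0.0001 -0.0366] rot [  0.0163 -11.4593   0.0915]
```

```bash
python3 -m handwheel '0.0018 0 -0.0049 0 -1.43 0 -1;0.0018 0 -0.0049 0 -1.43 0 -1;0.0018 0 -0.0049 0 -1.43 0 -1;0.0018 0 -0.0049 0 -1.43 0 -1;0.0018 0 -0.0049 0 -1.43 0 -1;0.0018 0 -0.0049 0 -1.43 0 -1;0.0018 0 -0.0049 0 -1.43 0 -1;0.0018 0 -0.0049 0 -1.43 0 -1;0 0 0 0 0 0 -1;0 0 0 0 0 0 -1'
python3 go.py 0.215 0.2 0;python3 go.py 0.115 0.2 0; python3 go.py 0.02 0.2 0
```

```text
time_s: 4.1
tcp_pos: [0.525, -0.1035, 0.2601]
orientation: [0.062, 0.778, 0.621, -0.078]
wrist_force: [1.8, 1.9, -5.5]
width: 0.0079
t 4.1 tcp [ 0.525  -0.1035  0.2601] F [ 1.7916  1.8801 -5.5153] w 0.007907318773364301
target [ 0.5251 -0.1025  0.2594] togo [ 0.0012 -0.0001  0.0005] rot [ 0.     -0.0435  0.1466]
t 4.1 tcp [ 0.525  -0.1035  0.2601] F [ 1.7916  1.8801 -5.5153] w 0.007907318773364301
target [ 0.5582 -0.1116  0.2594] togo [-0.0003  0.0342  0.0008] rot [-1.1361 -0.0449 -5.4692]
t 4.1 tcp [ 0.525  -0.1035  0.2601] F [ 1.7916  1.8801 -5.5153] w 0.007907318773364301
target [ 0.5903 -0.1171  0.2594] togo [0.0013 0.0668 0.0005] rot [ -2.2154  -0.0462 -10.8042]
```

The bar is lifted to about 0.2 rad with the gate still open. Next I swing the gate in to about 0.015 rad.

```bash
python3 -m handwheel '-0.0005 0.0068 0.0001 -0.228 0 -1.123 -1;-0.0005 0.0068 0.0001 -0.228 0 -1.123 -1;-0.0005 0.0068 0.0001 -0.228 0 -1.123 -1;-0.0005 0.0068 0.0001 -0.228 0 -1.123 -1;-0.0005 0.0068 0.0001 -0.228 0 -1.123 -1;-0.0005 0.0068 0.0001 -0.228 0 -1.123 -1;-0.0005 0.0068 0.0001 -0.228 0 -1.123 -1;-0.0005 0.0068 0.0001 -0.228 0 -1.123 -1;-0.0005 0.0068 0.0001 -0.228 0 -1.123 -1;-0.0005 0.0068 0.0001 -0.228 0 -1.123 -1;0 0 0 0 0 0 -1;0 0 0 0 0 0 -1'
python3 go.py 0.015 0.2 0;python3 go.py -0.019 0.2 0; python3 go.py -0.019 0.14 0
python3 - <<'E'
from bench import arm
import cv2,numpy as np
o=[]
for n,(u,v,w,h) in(("scene",(180,150,140,110)),("top",(250,165,140,110))):
    im=cv2.cvtColor(arm.read_camera(n),cv2.COLOR_RGB2BGR)[v:v+h,u:u+w]; o.append(cv2.resize(im,None,fx=2.8,fy=2.8,interpolation=cv2.INTER_CUBIC))
cv2.imwrite("pics/g2.png",np.hstack(o))
E
```

```text
time_s: 5.3
tcp_pos: [0.5917, -0.1184, 0.2605]
orientation: [0.07, 0.712, 0.695, -0.071]
wrist_force: [1.5, 0.2, -5.5]
width: 0.0076
t 5.3 tcp [ 0.5917 -0.1184  0.2605] F [ 1.4856  0.2297 -5.4886] w 0.007575971679552106
target [ 0.592  -0.1174  0.2594] togo [0.0012 0.0003 0.0009] rot [0.0442 0.0123 0.0772]
t 5.3 tcp [ 0.5917 -0.1184  0.2605] F [ 1.4856  0.2297 -5.4886] w 0.007575971679552106
target [ 0.6037 -0.1185  0.2594] togo [0.0004 0.0119 0.0011] rot [-0.343   0.0128 -1.832 ]
t 5.3 tcp [ 0.5917 -0.1184  0.2605] F [ 1.4856  0.2297 -5.4886] w 0.007575971679552106
target [ 0.6037 -0.1248  0.2486] togo [-0.0036  0.0121  0.0129] rot [-0.2879  3.4502 -1.8417]
```

View pics/g2.png

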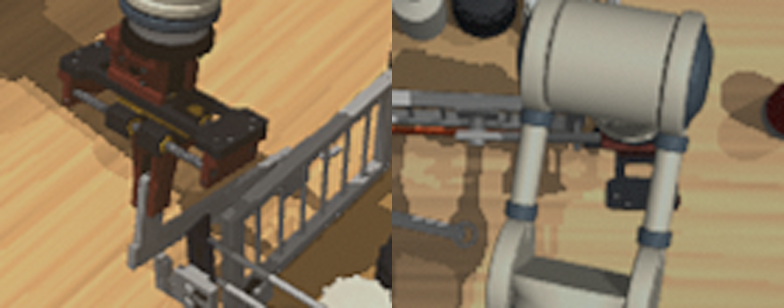

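The bar is visibly lifted and the gate is nearly square, with the horn below the bar at scene crop (160,265). Now I bring it over the estimated notch and lower to just above the horns.

```bash
python3 -m handwheel '-0.0005 0.0058 0.0001 -0.19 0 -0.955 -1;-0.0005 0.0058 0.0001 -0.19 0 -0.955 -1;0 0 0 0 0 0 -1;-0.0007 0 0.00195 0 0.573 0 -1;-0.0007 0 0.00195 0 0.573 0 -1;-0.0007 0 0.00195 0 0.573 0 -1;-0.0007 0 0.00195 0 0.573 0 -1;-0.0007 0 0.00195 0 0.573 0 -1;-0.0007 0 0.00195 0 0.573 0 -1;0 0 0 0 0 0 -1;0 0 0 0 0 0 -1'
python3 go.py -0.019 0.14
python3 -m handwheel '-0.0004 0 0.001 0 0.287 0 -1;-0.0004 0 0.001 0 0.287 0 -1;0 0 0 0 0 0 -1;0 0 0 0 0 0 -1'
python3 -m handwheel '-0.0004 0 0.001 0 0.287 0 -1;0 0 0 0 0 0 -1;0 0 0 0 0 0 -1'
python3 go.py -0.019 0.125
```

```text
time_s: 6.5
tcp_pos: [0.6031, -0.1258, 0.2498]
orientation: [0.05, 0.702, 0.709, -0.049]
wrist_force: [1.1, -2.6, -3.5]
width: 0.0078
t 6.5 tcp [ 0.6031 -0.1258  0.2498] F [ 1.141  -2.6313 -3.4751] w 0.007792272028723659
target [ 0.6037 -0.1248  0.2486] togo [0.0012 0.0007 0.0011] rot [0.018  0.0014 0.0687]
time_s: 6.9
tcp_pos: [0.6031, -0.1268, 0.2479]
orientation: [0.046, 0.702, 0.709, -0.046]
wrist_force: [-0.2, -2.7, -3.5]
width: 0.0079
time_s: 7.2
tcp_pos: [0.6031, -0.1273, 0.2469]
orientation: [0.044, 0.702, 0.709, -0.044]
wrist_force: [0.3, -4.0, -2.8]
width: 0.0081
t 7.2 tcp [ 0.6031 -0.1273  0.2469] F [ 0.3475 -3.9833 -2.7803] w 0.008101437984547535
target [ 0.6037 -0.1262  0.2458] togo [0.0012 0.0006 0.001 ] rot [ 0.0151 -0.0031  0.0815]
```

```bash
python3 -m handwheel '-0.0004 0 0.001 0 0.287 0 -1;0 0 0 0 0 0 -1;0 0 0 0 0 0 -1'
python3 -m handwheel '-0.0004 0 0.001 0 0.287 0 -1;0 0 0 0 0 0 -1;0 0 0 0 0 0 -1'
python3 go.py -0.019 0.115
```

```text
time_s: 7.5
tcp_pos: [0.6031, -0.1278, 0.2459]
orientation: [0.043, 0.702, 0.709, -0.042]
wrist_force: [-0.7, -5.1, -2.1]
width: 0.0078
time_s: 7.8
tcp_pos: [0.6032, -0.1283, 0.245]
orientation: [0.041, 0.702, 0.709, -0.04]
wrist_force: [-0.1, -5.0, -1.9]
width: 0.0079
t 7.8 tcp [ 0.6032 -0.1283  0.245 ] F [-0.1018 -4.9819 -1.8851] w 0.007916881000059888
target [ 0.6037 -0.1272  0.244 ] togo [0.0012 0.0006 0.0009] rot [ 0.0214 -0.0152  0.0837]
```

```bash
python3 -m handwheel '0.0006 0 0.001 0 0.287 0 -1;0 0 0 0 0 0 -1;0 0 0 0 0 0 -1'
python3 -m handwheel '-0.0004 0 0.001 0 0.287 0 -1;0 0 0 0 0 0 -1;0 0 0 0 0 0 -1'
python3 -m handwheel '-0.0004 0 0.001 0 0.287 0 -1;0 0 0 0 0 0 -1;0 0 0 0 0 0 -1'
python3 go.py -0.019 0.10
```

```text
time_s: 8.1
tcp_pos: [0.6032, -0.1286, 0.2444]
orientation: [0.04, 0.703, 0.709, -0.039]
wrist_force: [0.1, -6.7, -0.4]
width: 0.0076
time_s: 8.4
tcp_pos: [0.6032, -0.1291, 0.2434]
orientation: [0.038, 0.703, 0.709, -0.037]
wrist_force: [-0.1, -7.3, -1.1]
width: 0.0079
time_s: 8.7
tcp_pos: [0.6032, -0.1295, 0.2424]
orientation: [0.036, 0.703, 0.709, -0.035]
wrist_force: [-0.1, -7.2, -0.6]
width: 0.0079
t 8.7 tcp [ 0.6032 -0.1295  0.2424] F [-0.0572 -7.1778 -0.6156] w 0.00793307724500984
target [ 0.6037 -0.1286  0.2412] togo [0.0011 0.0006 0.0012] rot [0.0463 0.0668 0.0408]
```

```bash
python3 -m handwheel '-0.0012 0 0.001 0 0.287 0 -1;0 0 0 0 0 0 -1;0 0 0 0 0 0 -1'
python3 -m handwheel '-0.0012 0 0.001 0 0.287 0 -1;0 0 0 0 0 0 -1;0 0 0 0 0 0 -1'
python3 go.py -0.019 0.09
python3 - <<'E'
from bench import arm
import cv2
im=cv2.cvtColor(arm.read_camera("scene"),cv2.COLOR_RGB2BGR)[200:270,205:300]
cv2.imwrite("pics/g3.png",cv2.resize(im,None,fx=7,fy=7,interpolation=cv2.INTER_CUBIC))
E
```

```text
time_s: 9.0
tcp_pos: [0.6032, -0.1302, 0.2412]
orientation: [0.034, 0.703, 0.71, -0.033]
wrist_force: [-0.4, -5.5, -0.5]
width: 0.0077
time_s: 9.3
tcp_pos: [0.6033, -0.1308, 0.24]
orientation: [0.031, 0.703, 0.71, -0.031]
wrist_force: [0.7, -2.2, -2.1]
width: 0.008
t 9.3 tcp [ 0.6033 -0.1308  0.24  ] F [ 0.7395 -2.2107 -2.0812] w 0.007970926429885637
target [ 0.6038 -0.1295  0.2393] togo [0.0014 0.0005 0.0005] rot [ 0.0056 -0.0753  0.1262]
```

View pics/g3.png

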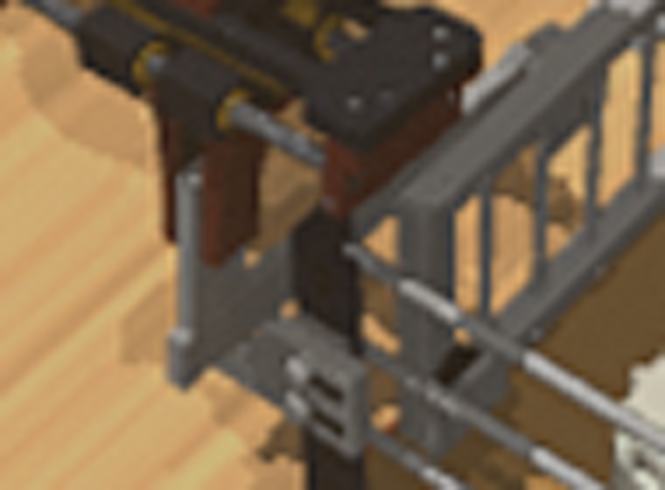

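At 0.09 rad tilt, below the 0.12 horn-top level, there is hardly any contact force, and the picture shows the bar passing behind the keeper plate's near part at about (230,350). So the bar is in the notch mouth, and I keep lowering gently while watching the force.

```bash
python3 -m handwheel '-0.0007 0 0.00195 0 0.573 0 -1;-0.0007 0 0.00195 0 0.573 0 -1;0 0 0 0 0 0 -1;0 0 0 0 0 0 -1'
python3 -m handwheel '-0.0007 0 0.00195 0 0.573 0 -1;-0.0007 0 0.00195 0 0.573 0 -1;0 0 0 0 0 0 -1;0 0 0 0 0 0 -1'
python3 go.py -0.019 0.05
```

```text
time_s: 9.75
tcp_pos: [0.6033, -0.1326, 0.2362]
orientation: [0.024, 0.703, 0.71, -0.024]
wrist_force: [2.0, 0.2, -3.3]
width: 0.0079
time_s: 10.15
tcp_pos: [0.6033, -0.1343, 0.2324]
orientation: [0.017, 0.703, 0.711, -0.017]
wrist_force: [1.7, 1.7, -2.6]
width: 0.0076
t 10.15 tcp [ 0.6033 -0.1343  0.2324] F [ 1.7448  1.6703 -2.632 ] w 0.007616754060729697
target [ 0.6038 -0.1329  0.2317] togo [0.0015 0.0005 0.0006] rot [ 0.0015 -0.0734  0.1094]
```

```bash
python3 -m handwheel '-0.0007 0 0.00195 0 0.573 0 -1;-0.0007 0 0.00195 0 0.573 0 -1;0 0 0 0 0 0 -1;0 0 0 0 0 0 -1'
python3 -m handwheel '-0.0007 0 0.00195 0 0.573 0 -1;-0.0007 0 0.00195 0 0.573 0 -1;0 0 0 0 0 0 -1;0 0 0 0 0 0 -1'
python3 go.py -0.019 0.01
```

```text
time_s: 10.55
tcp_pos: [0.6032, -0.1359, 0.2285]
orientation: [0.01, 0.703, 0.711, -0.01]
wrist_force: [0.9, 2.2, -4.7]
width: 0.0079
time_s: 10.95
tcp_pos: [0.6032, -0.1374, 0.2247]
orientation: [0.003, 0.703, 0.711, -0.003]
wrist_force: [1.3, 3.9, -4.6]
width: 0.0081
t 10.95 tcp [ 0.6032 -0.1374  0.2247] F [ 1.2923  3.8564 -4.6068] w 0.008057312854256288
target [ 0.6038 -0.136   0.224 ] togo [0.0014 0.0006 0.0007] rot [-0.0155 -0.0677  0.1081]
```

```bash
python3 -m handwheel '-0.0007 0 0.00195 0 0.573 0 -1;0 0 0 0 0 0 -1;0 0 0 0 0 0 -1'
python3 -m handwheel '0 0 0 0 0 0 -0.7;0 0 0 0 0 0 -0.7;0 0 0 0 0 0 -0.7;0 0 0 0 0 0 -0.3;0 0 0 0 0 0 -0.3;0 0 0 0 0 0 -0.3'
python3 -m handwheel '0 0 -0.02 0 0 0 -0.3;0 0 -0.03 0 0 0 -0.3;0 0 -0.04 0 0 0 -0.3;0 0 -0.04 0 0 0 -0.3;0 0 0 0 0 0 -0.3'
python3 -m handwheel '0.0 -0.05 -0.02 0 0 0 0;0 -0.05 0 0 0 0 0;0 -0.05 0 0 0 0 0;0 -0.04 0 0 0 0 0;0 0 0 0 0 0 0;0 0 0 0 0 0 0'
python3 - <<'E'
from bench import arm
import cv2,numpy as np
o=[]
for n,(u,v,w,h) in(("scene",(195,165,110,110)),("top",(260,170,110,110))):
    f=cv2.cvtColor(arm.read_camera(n),cv2.COLOR_RGB2BGR); cv2.imwrite(f"pics/{n}1.png",f)
    o.append(cv2.resize(f[v:v+h,u:u+w],None,fx=3.6,fy=3.6,interpolation=cv2.INTER_CUBIC))
cv2.imwrite("pics/g4.png",np.hstack(o))
E
```

```text
time_s: 11.25
tcp_pos: [0.6033, -0.1382, 0.2228]
orientation: [-0.0, 0.703, 0.711, 0.0]
wrist_force: [-0.2, 4.2, -4.5]
width: 0.0081
time_s: 11.85
tcp_pos: [0.6033, -0.1385, 0.2231]
orientation: [-0.0, 0.704, 0.711, 0.0]
wrist_force: [-0.1, -0.0, 0.4]
width: 0.0301
time_s: 12.35
tcp_pos: [0.6037, -0.1386, 0.3606]
orientation: [0.005, 0.704, 0.711, 0.003]
wrist_force: [0.3, 0.3, 0.4]
width: 0.031
time_s: 12.95
tcp_pos: [0.4164, -0.1404, 0.3716]
orientation: [0.001, 0.704, 0.71, 0.0]
wrist_force: [0.4, 0.2, 0.1]
width: 0.0442
```

View pics/g4.png

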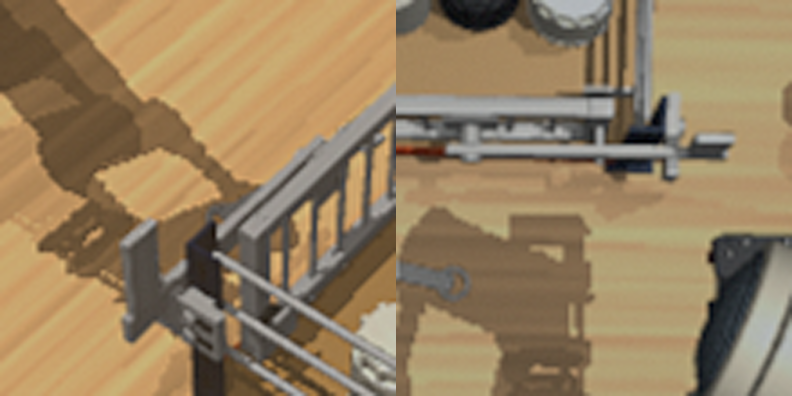

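In both views the bar runs through the keeper with the horn in front of it (top crop at about (672,165)). I'll check the tilt and gate angle numerically.

```bash
python3 - <<'E'
from fit import *
p=np.load("p.npy"); U=lambda u,v:np.array((195+u/3.6-.36,165+v/3.6-.36)); W=lambda u,v:np.array((260+(u-396)/3.6-.36,170+v/3.6-.36))
obs=[("scene",(-.004,-.21,.086),U(121,240)),("scene",(.004,-.18,.086),U(158,226)),("scene",(.004,-.215,-.0125),U(131,342)),("top",(0,-.195,.086),W(714,139))]
def f(q):
    r=p.copy(); r[4]=q[0]; return np.concatenate([proj(n,latch(r,v,q[1]))-o for n,v,o in obs])
s=least_squares(f,[0,0]); print("gate,tilt",s.x,s.fun.round(1)); print("horn-top case",np.abs(f([s.x[0],.12])).mean(), "level",np.abs(f([s.x[0],0])).mean())
print("notch est g",-p[5]/.335)
import cv2
for n in("scene","top"):
    d=cv2.absdiff(cv2.imread(f"pics/{n}0.png"),cv2.imread(f"pics/{n}1.png")).max(2)>60
    if n=="top": print("wrench",d[228:255,218:282].mean(),"cans",d[145:180,222:325].mean(),"spray",d[185:215,385:415].mean(),"carton",d[215:260,413:468].mean(),"tub",d[215:250,133:173].mean())
E
```

```text
gate,tilt [-0.0174219  -0.00449634] [-0.5  0.6 -0.1 -1.3  0.4  0.6  0.2 -0.1]
horn-top case 4.445703644298057 level 0.4129491531522689
notch est g -0.018938256559863975
wrench 0.004629629629629629 cans 0.0 spray 0.0 carton 0.0 tub 0.0
```

The bar is level (tilt about 0), the gate is at about -0.017 rad, which agrees with the notch estimate, and nothing else has moved. I'll hand in.

```bash
python3 -c "
from bench import arm
print(arm.hand_in()); s=arm.state(); print(s['time_s'],s['wrist_force'])"
```

```text
the job is handed in; nothing more can be done
None
the job is handed in; nothing more can be done
```

The gate is shut and the latch bar is down in the keeper's notch. I handed the job in at about 13 s.

I gripped the bar by its tab, lifted it to about 0.2 rad with the gate still open at about 0.215 rad, and swung the gate in over the front horn. I then lowered the bar step by step while watching the wrist force, opened the jaws and backed away.

- **Force:** wrist force stayed under about 8 N in every reading. That is indirect for the bar-on-keeper limit, because the contact force itself is not measured.
- **Final position:** the last pictures fit a bar tilt of about 0 (-0.004 rad, where resting on a horn would show 0.12). The gate fits about -0.017 rad, against a notch estimate of -0.019 rad.
- **Other things:** comparing the before and after top views, the cans, bottles, wrench, spray can, carton and tub show no movement.
- **Disagreements:** two rough points along the bar in the first fit were off by 2 to 5 pixels and did not affect it. One small sideways relief I made during lowering went the wrong way, raising the side force from about 5 to 7 N, and I then undid it.
- **Not tested:** I did not pull on the gate to prove that the latch holds.

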